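Square up two test tiles in the corner fence

TASK

Line up the two flat test tiles that lie just in front of the L-shaped wooden fence in its corner: push them so that both lie with a long edge flush against the long batten, one butted end to end against the other, and the row pushed fully up against the short end stop. Slide them flat along the bench, never lifting them, and leave the two cups and the small wooden rib where they are.

Things in the scene. Friction and masses are not known exactly. Their poses are not given: they have to be found in the camera images.
- tile_1: a flat rectangular pale bisque test tile, 60 x 42 x 8 mm, about 30 g, loose on the bench; origin at the centre of its underside, x along its 60 mm length, y along its 42 mm width, z up. The two tiles are alike and either may be the one next to the end stop.
- tile_2: a flat rectangular pale bisque test tile, 60 x 42 x 8 mm, about 30 g, loose on the bench; origin at the centre of its underside, x along its 60 mm length, y along its 42 mm width, z up. The two tiles are alike and either may be the one next to the end stop.
- fence: L of two pale wooden battens, 22 mm wide, 16 mm high, fixed to the bench. Origin: inner corner of the L at bench height, z up. The long batten, on the far side from the robot, has its working face in the plane x = 0, from the corner to y = -288 mm. The short end stop at the left end has its face in the plane y = 0, from the corner to x = -85 mm. The tiles start inside the L (x < 0, y < 0).
- row_place (a point): point on the bench at the middle of the finished row, axes as the fence's: at x = -21 mm, y = -60 mm in the fence's frame. The two tiles' centres belong 30 mm to either side of it along y, long sides along y. At the start the tiles lie one nearer the stop, one farther along, each 24 to 54 mm short of the long batten's flush line and turned up to 0.45 rad from parallel to it.
- egg_cup: a small white porcelain cup, 48 mm wide and 42 mm high, standing off to the left or right of the fence; origin at the centre of its underside. Must stay where it is.
- grey_cup: a blue-grey cup, 84 mm wide and 65 mm high, standing off to the left or right of the fence; origin at the centre of its underside. Must stay where it is.
- wood_rib: a flat wooden potter's rib, 41 x 94 x 6 mm, lying near the front left edge of the bench; origin at the centre of its underside, y along its length. Must stay where it is.

How it is judged:
By the outcome, as a careful person would: the job done as asked, in the order asked, and still so for the second after the job is handed in, with the robot touching nothing.
It also fails if it takes over 48 s, if anything falls off the work surface, if the arm or the gripper's body presses on something with over 40 N, if the wrist force passes 120 N, or if a joint passes its speed limit or range.

ROBOT

A 6-joint arm with a two-finger parallel gripper is mounted at the origin on a cart in front of the work surface, level with it; the furniture and walls round the work are solid. World frame = base frame: x ahead of the robot, y to its left, z up, the work surface at z = 0. Lengths are in m, angles in rad, forces in N, time in s.
With the tool pointing down it reaches from about 0.25 to 0.725 m from the base axis. Payload 4 kg.
Tool frame: the origin (TCP) lies midway between the tips of the shut fingers; the grasp point (between the pads) lies 19 mm behind it; x points along the fingers, y is the direction in which the jaws open and shut, and the axes are right-handed (so a half turn about x gives the same grasp; the last joint's range is limited). The gripper opens to 85 mm and grips with 20 to 120 N. Pads are 22 mm wide; open, the fingers measure 114 mm over their backs; the gripper's body (76 mm by 85 mm) begins 54 mm behind the grasp point. The pads swing forward as they close: fully open they stand 13 mm farther back than shut.
Start: joints at [1.141, 0.241, 0.005, 1.335, 0, 1.571], TCP at [0.208, 0.455, 0.231] pointing down, gripper open.
Joint ranges: [-2.72, 2.72], [-1.05, 1.87], [-1.09, 1.28], [-1.99, 2.15], [-1.42, 1.44], [-3.14, 3.14]. Speed limits (rad/s): [2.79, 2.79, 3.14, 3.14, 3.14, 3.14].

INTERFACE

Orientations are given as a unit quaternion [x, y, z, w].
In Python, from workcell import * gives the robot as it stands.
- The arm moves only by the tool play_rows, never from a script. Its argument "plan" is a list of rows, each a list of 7 numbers: the shift along the tool's x, y, z in mm, then the turn, a rotation vector about the tool's x, y, z in rad, then the closure, from -1 (fully open) to 1 (shut). In form: [[x, y, z, rx, ry, rz, grip], ...]. A call has 1 to 20 rows; each row shifts and turns the commanded pose from where the row before left it, along the tool's axes as they then stand; what a row does not reach is not made up. A row lasts 1/12 s, in which the tool goes at most 41.7 mm and 7.16 degrees, less where a joint would pass 70% of its speed; a pose out of reach is approached as far as the arm can. A call with a gripper value outside its range is refused whole. The fingers move at their own pace and stop on an object; the grip force is fixed at half the most. Time passes only in rows, so rows that do not move let the fingers close. It gives the time, the measured TCP pose, the force and the opening at its end, in the units of the state.
- get_obs(): the state, without advancing time (a new reading comes with each control period).
- camera(name): name is "scene" or "top" or "wrist"; returns a dict with "frame" (384x512x3 uint8, red, green, blue), "depth" (384x512 float32, m along the optical axis (not along the pixel's ray), 0 where there is no reading), "fx", "fy", "cx", "cy" (pixels), "distortion" ([k1, k2, p1, p2, k3] as OpenCV has them; the pictures are not rectified), "camera_from_world" (4x4, takes a point from world to camera coordinates). Camera axes: x right, y up, looking along -z (the intrinsics and any distortion apply to the point x, -y, -z); pixel columns grow to the right and rows downward; lengths in m; the calibration is good to about 2 mm. A picture is of the moment at which its call begins.
- job_done(): hands the job in, once; it reports no verdict.
Trained networks look in a picture, given as the dict that the camera call returned (one of the last four; its "shot" number tells which), for a name from the list of things; names that differ only in an ending like _2 or _b are one class to them, and where a whole thing is asked for, a point or a joint stands for the part that bears it (a point fixed in the world has none). Each returns a list of dicts, best first, with "confidence" (0 to 1); they miss things now and then, are a little off and sometimes report something else, mostly with a low value. They report only what shows in the picture. A call takes as long as a camera call.
- search_frame(thing, picture): "centre" ([x, y, z] in m, in world coordinates, good to about 4 mm: the middle of the surface that is visible of it).
- pinpoint(thing, picture): "centre" ([x, y, z] in m, in world coordinates, good to about 4 mm: a listed point, or the origin of a listed thing).
The state is a dict: "clock": time; "joint_pos": joint angles; "joint_vel": joint speeds; "tau": joint torques, N m; "eef_pos": TCP position; "tool_rot": TCP orientation; "ft_force": force on the tool from outside, world axes, zero at the start; "ft_torque": the same for the moment, N m; "grip_width": finger opening in m.
Only numpy, scipy, OpenCV 4.12 (cv2) and the standard library are available. Lean on these libraries where they do the work, as an engineer would, in place of code of your own. Each camera call takes 0.05 s, during which the arm holds its last target. There are 200 camera calls.

## Working session

There is one attempt and no reset: what is moved stays moved. The work goes in short steps, Python scripts to look and compute and a tool call to move; the robot and the scene stay as the last step left them, time stands still between calls to the robot, and variables do not carry over. Pictures are saved under pics/ and viewed, about 8 in all and at most 12, crops included, and the job is handed in when it is done.

Besides the shell and the picture viewer there is one more tool, called after "Emit:" as a command line: name --pt "numbers of a row" for each row, then --argument value for the rest. play_rows: Moves the arm, as the interface text tells. Its arguments: {"type":"object","properties":{"plan":{"type":"array","items":{"type":"array","items":{"type":"number"}}}},"required":["plan"]}

```bash
mkdir -p pics
cat > h.py <<'E'
from workcell import *
import numpy as np, cv2
def save(p,n): cv2.imwrite(f'pics/{n}.png',cv2.cvtColor(p['frame'],cv2.COLOR_RGB2BGR))
def toworld(p,uv,z):
    K=np.array([[p['fx'],0,p['cx']],[0,p['fy'],p['cy']],[0,0,1]])
    q=cv2.undistortPoints(np.float64(uv).reshape(-1,1,2),K,np.float64(p['distortion'])).reshape(-1,2)
    d=np.c_[q[:,0],-q[:,1],-np.ones(len(q))]
    M=np.linalg.inv(np.array(p['camera_from_world'])); d=d@M[:3,:3].T; o=M[:3,3]
    return o+d*((z-o[2])/d[:,2])[:,None]
E
python3 - <<'E'
from h import *
o=get_obs(); print(o['eef_pos'],o['tool_rot'],o['clock'])
p=camera('top'); save(p,'top0')
for n in ['tile_1','fence','row_place','egg_cup','grey_cup','wood_rib']:
    for r in pinpoint(n,p)[:3]: print(n,np.round(r['centre'],3),round(r['confidence'],2))
E
```

```text
[0.20807273 0.45393377 0.23041433] [ 0.15007118  0.6910084  -0.15152778  0.69067023] 0.0
tile_1 [ 0.526 -0.13   0.006] 0.66
tile_1 [ 0.503 -0.244  0.004] 0.63
fence [ 0.601 -0.061 -0.002] 0.89
row_place [ 0.569 -0.123 -0.   ] 0.73
egg_cup [ 0.568 -0.503  0.   ] 0.67
grey_cup [0.55  0.152 0.004] 0.76
wood_rib [0.392 0.188 0.004] 0.91
```

View pics/top0.png

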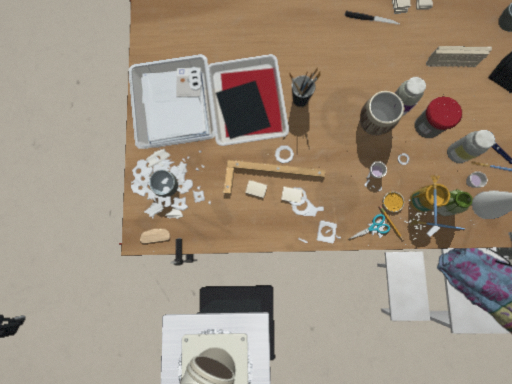

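Run:
```python
from h import *
p=camera('top'); c=p['frame'][150:225,215:335]
P=dict(p); P['frame']=cv2.resize(c,None,fx=6,fy=6,interpolation=cv2.INTER_CUBIC); save(P,'crop0')
s=camera('scene'); save(s,'scene0')
print(p['fx'],np.round(np.linalg.inv(p['camera_from_world'])[:3,3],3),np.round(np.linalg.inv(s['camera_from_world'])[:3,3],3))
hsv=cv2.cvtColor(c,cv2.COLOR_RGB2HSV)
for u,v in [(257,189),(291,195),(280,170),(229,180),(250,205)]: print(u,v,p['frame'][v,u],hsv[v-150,u-215],p['depth'][v,u])
```

```text
347.4599718947156 [ 0.328 -0.169  1.084] [-0.471 -0.745  0.791]
257 189 [217 211 192] [ 23  29 217] 1.0973389
291 195 [224 221 205] [ 25  22 224] 1.0856429
280 170 [184 153 109] [ 18 104 184] 1.0959805
229 180 [217 180 128] [ 18 105 217] 1.0953919
250 205 [162 131  96] [ 16 104 162] 1.0956024
```

View pics/crop0.png

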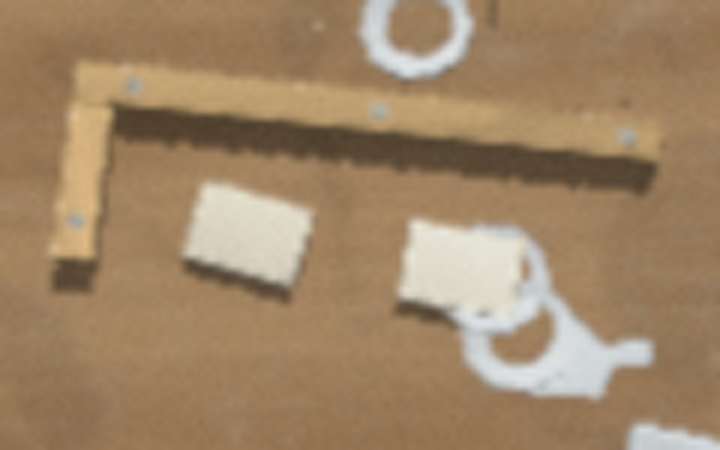

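View pics/scene0.png

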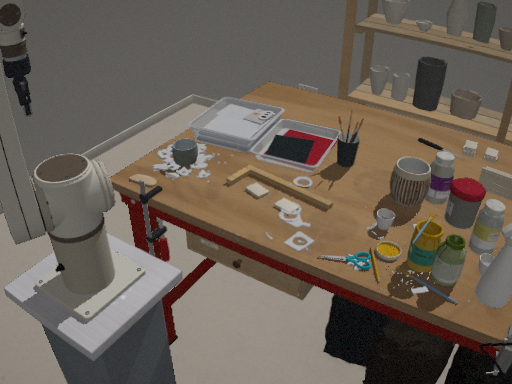

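Run:
```python
from h import *
p=camera('top')
f=lambda pts,z: toworld(p,[(215+(x+.5)/6-.5,150+(y+.5)/6-.5) for x,y in pts],z)*1000
print('batten, stop',np.round(f([(112,104),(657,160),(96,258),(75,62)],.016),1))
print('t1',np.round(f([(205,182),(313,210),(293,287),(185,257)],.008),1))
print('t2',np.round(f([(412,218),(525,240),(515,312),(400,297)],.008),1))
w=camera('wrist'); W=np.linalg.inv(w['camera_from_world']); o=get_obs()
from scipy.spatial.transform import Rotation as R
T=R.from_quat(o['tool_rot']).as_matrix()
print(np.round(T,3)); print('cam in tool',np.round(T.T@(W[:3,3]-o['eef_pos']),3),np.round(T.T@W[:3,:3],3),w['fx'])
```

```text
batten, stop [[ 598.7  -62.4   16. ]
 [ 559.8 -346.4   16. ]
 [ 516.4  -53.1   16. ]
 [ 622.1  -43.    16. ]]
t1 [[ 556.9 -110.3    8. ]
 [ 540.2 -166.9    8. ]
 [ 499.5 -155.3    8. ]
 [ 517.   -99.1    8. ]]
t2 [[ 534.4 -218.6    8. ]
 [ 521.  -277.     8. ]
 [ 483.1 -270.2    8. ]
 [ 492.7 -210.9    8. ]]
[[-0.     0.417  0.909]
 [-0.     0.909 -0.417]
 [-1.    -0.    -0.   ]]
cam in tool [-0.143 -0.001 -0.075] [[ 0.001  0.297 -0.955]
 [ 1.     0.     0.001]
 [ 0.001 -0.955 -0.297]] 268.6267333418239
```

Emit:
play_rows --pt "0 0 0 -0.098 0 0 1" --pt "0 0 0 -0.098 0 0 1" --pt "0 0 0 -0.098 0 0 1" --pt "0 -33.4 20.7 0 0 0 1" --pt "0 -33.4 20.7 0 0 0 1" --pt "0 -33.4 20.7 0 0 0 1" --pt "0 -33.4 20.7 0 0 0 1" --pt "0 -33.4 20.7 0 0 0 1" --pt "0 -33.4 20.7 0 0 0 1" --pt "0 -33.4 20.7 0 0 0 1" --pt "0 -33.4 20.7 0 0 0 1" --pt "0 -33.4 20.7 0 0 0 1" --pt "0 -33.4 20.7 0 0 0 1" --pt "0 -33.4 20.7 0 0 0 1" --pt "0 -33.4 20.7 0 0 0 1" --pt "0 -33.4 20.7 0 0 0 1" --pt "0 -33.4 20.7 0 0 0 1" --pt "0 -33.4 20.7 0 0 0 1" --pt "0 -33.4 20.7 0 0 0 1" --pt "0 -33.4 20.7 0 0 0 1"

```text
clock: 2.22
eef_pos: [0.4805, -0.1578, 0.2315]
tool_rot: [0.048, 0.705, -0.048, 0.706]
ft_force: [0.0, 1.3, 0.3]
grip_width: 0.0002
```

Run:
```python
from h import *
w=camera('wrist'); P=dict(w); P['frame']=cv2.resize(w['frame'],(768,576),interpolation=cv2.INTER_CUBIC); save(P,'w1')
```

```text
(no output)
```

View pics/w1.png

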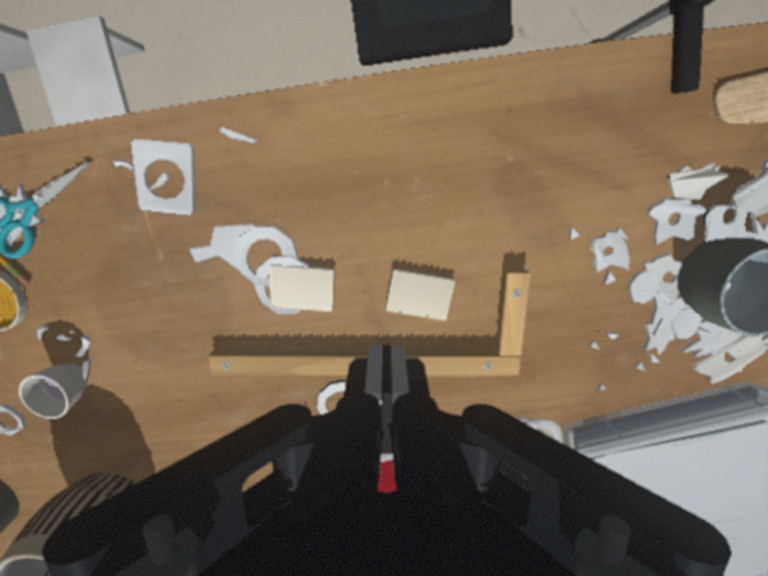

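```bash
cat >> h.py <<'E'
def wv(p,pts,z): return toworld(p,[((x+.5)/1.5-.5,(y+.5)/1.5-.5) for x,y in pts],z)*1000
E
python3 - <<'E'
from h import *
w=camera('wrist')
b=wv(w,[(211,356),(500,355),(501,355),(507,273)],.016);print(np.round(b,1))
d=b[1]-b[0]; a=np.arctan2(-d[0],d[1]);print('yaw',a,'stop yaw',np.arctan2((b[2]-b[3])[1],(b[2]-b[3])[0]))
for a in [a,-.136]:
  X=np.array([np.cos(a),np.sin(a)]);Y=np.array([-X[1],X[0]])
  F=lambda q:np.round(np.c_[(q[:,:2]-b[2,:2])@X,(q[:,:2]-b[2,:2])@Y],1).tolist()
  for t in ([(271,265),(333,268),(331,312),(270,306)],[(396,268),(455,280),(446,321),(387,309)]):
    q=wv(w,t,.008); print(F(q),F(q.mean(0)[None]))
  print('tcp',F(np.array([get_obs()['eef_pos']])*1000))
E
```

```text
[[ 563.1 -353.5   16. ]
 [ 601.3  -70.4   16. ]
 [ 601.5  -69.4   16. ]
 [ 518.7  -59.3   16. ]]
yaw -0.13426873591208074 stop yaw -0.12200365578235792
[[-90.3, -220.2], [-87.0, -162.0], [-43.0, -166.1], [-49.5, -225.0]] [[-67.5, -193.3]]
[[-86.6, -103.0], [-74.6, -47.3], [-33.1, -54.3], [-45.9, -111.7]] [[-60.0, -79.1]]
tcp [[-106.2, -106.2]]
[[-89.9, -220.3], [-86.7, -162.2], [-42.8, -166.1], [-49.1, -225.1]] [[-67.1, -193.4]]
[[-86.5, -103.1], [-74.5, -47.4], [-33.0, -54.3], [-45.7, -111.8]] [[-59.9, -79.2]]
tcp [[-106.1, -106.4]]
```

Emit:
play_rows --pt "30 15 -3 0 0 0 1" --pt "36 14 -4 0 0 0 1" --pt "38 0 0 0 0 0 1" --pt "38 0 0 0 0 0 1" --pt "38 0 0 0 0 0 1" --pt "30 0 0 0 0 0 1" --pt "12 0 0 0 0 0 1" --pt "4 0 0 0 0 0 1" --pt "0 0 0 0 0 0 1"

```text
clock: 3.07
eef_pos: [0.4761, -0.1252, 0.0044]
tool_rot: [0.048, 0.706, -0.048, 0.705]
ft_force: [0.2, -0.3, -0.7]
grip_width: -0.0002
```

Emit:
play_rows --pt "0 0 4 0 0 0 1" --pt "0 0 4 0 0 0 1" --pt "0 0 4 0 0 0 1" --pt "0 0 4 0 0 0 1" --pt "0 0 4 0 0 0 1" --pt "0 0 4 0 0 0 1" --pt "0 0 4 0 0 0 1" --pt "0 0 4 0 0 0 1" --pt "0 0 4 0 0 0 1" --pt "0 0 4 0 0 0 1" --pt "0 0 4 0 0 0 1" --pt "0 0 4 0 0 0 1" --pt "0 0 2 0 0 0 1" --pt "0 0 0 0 0 0 1"

```text
clock: 4.23
eef_pos: [0.5269, -0.133, 0.0059]
tool_rot: [0.048, 0.706, -0.048, 0.705]
ft_force: [-2.9, 0.5, 4.9]
grip_width: -0.0001
```

Run:
```python
from h import *
w=camera('wrist'); P=dict(w); P['frame']=cv2.resize(w['frame'],(768,576),interpolation=cv2.INTER_CUBIC); save(P,'w2')
```

```text
(no output)
```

View pics/w2.png

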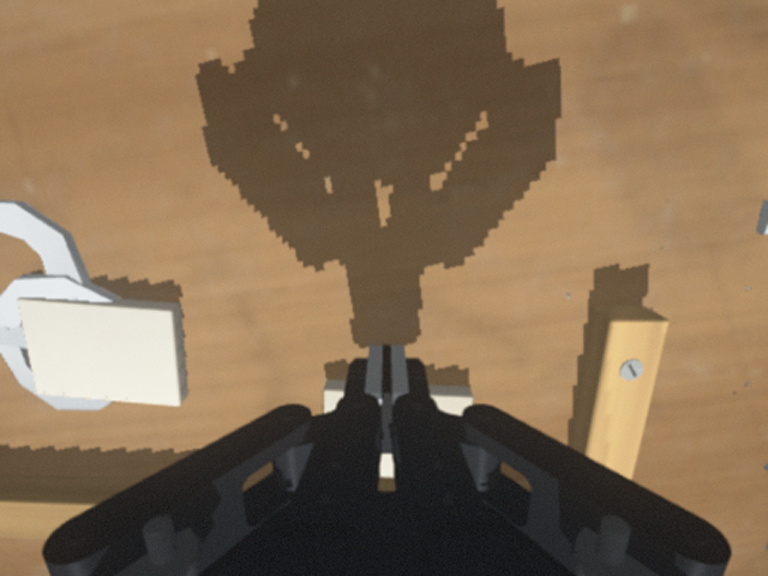

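Run:
```python
from h import *
w=camera('wrist'); o=get_obs(); print(o['eef_pos'],o['ft_force'])
X=np.array([np.cos(-.134),np.sin(-.134)]);Y=np.array([-X[1],X[0]])
for z,pts in [(.008,[(326,390),(472,394),(326,382),(22,298),(174,304)]),(0,[(326,382),(472,384)]),(0.005,[(368,346),(408,346)])]:
  d=wv(w,pts,z)[:,:2]-np.array(o['eef_pos'][:2])*1000; print(z,np.round(np.c_[d@X,d@Y],1).tolist())
```

```text
[ 0.52690671 -0.13296071  0.00588315] [-2.32235936  0.4248948   5.50340038]
0.008 [[9.9, -25.2], [11.9, 33.1], [6.3, -25.0], [-28.9, -139.7], [-26.5, -80.6]]
0 [[11.0, -26.4], [12.1, 34.8]]
0.005 [[-7.9, -8.3], [-7.9, 7.4]]
```

Emit:
play_rows --pt "0 0 -4 0 0 0 1" --pt "0 0 -4 0 0 0 1" --pt "0 0 0 0 0 0 1"

```text
clock: 4.58
eef_pos: [0.5175, -0.1314, 0.0049]
tool_rot: [0.048, 0.706, -0.048, 0.705]
ft_force: [0.4, -0.4, 0.6]
grip_width: 0.0003
```

Emit:
play_rows --pt "3 0 0 0 0 0 1" --pt "0 0 0 0 0 0 1" --pt "0 0 3 0 0 0 1" --pt "0 0 3 0 0 0 1" --pt "0 0 3 0 0 0 1" --pt "0 0 3 0 0 0 1" --pt "0 0 0 0 0 0 1"

```text
clock: 5.17
eef_pos: [0.5317, -0.1335, 0.0024]
tool_rot: [0.048, 0.705, -0.048, 0.706]
ft_force: [0.1, -0.3, 0.0]
grip_width: -0.0
```

Emit:
play_rows --pt "0 0 3 0 0 0 1" --pt "0 0 2 0 0 0 1" --pt "0 0 2 0 0 0 1" --pt "0 0 0 0 0 0 1"

```text
clock: 5.5
eef_pos: [0.5352, -0.1338, 0.0019]
tool_rot: [0.048, 0.707, -0.048, 0.704]
ft_force: [-5.7, 1.8, 3.5]
grip_width: -0.0003
```

Emit:
play_rows --pt "0 0 -7 0 0 0 1" --pt "0 0 -7 0 0 0 1" --pt "-35 0 0 0 0 0 1" --pt "-35 -17 0 0 0 0 1" --pt "-35 -17 0 0 0 0 1" --pt "0 -18 0 0 0 0 1" --pt "0 0 0 0 0 0 1"

```text
clock: 6.08
eef_pos: [0.5185, -0.1873, 0.1106]
tool_rot: [0.048, 0.703, -0.05, 0.708]
ft_force: [-0.2, -0.4, -0.0]
grip_width: 0.0001
```

Run:
```python
from h import *
w=camera('wrist'); P=dict(w); P['frame']=cv2.resize(w['frame'],(768,576),interpolation=cv2.INTER_CUBIC); save(P,'w3')
```

```text
(no output)
```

View pics/w3.png

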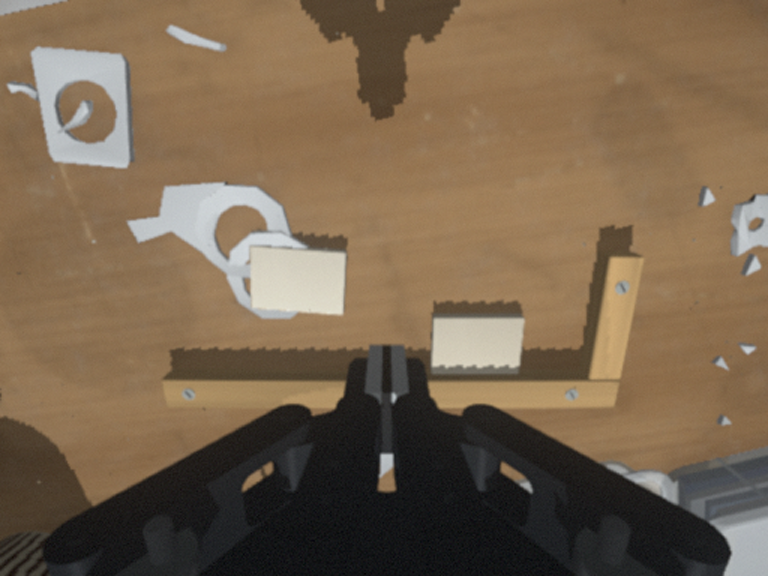

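```bash
cat >> h.py <<'E'
X=np.array([np.cos(-.134),np.sin(-.134)]);Y=np.array([-X[1],X[0]])
def rel(w,pts,z):
  d=wv(w,pts,z)[:,:2]-np.array(get_obs()['eef_pos'][:2])*1000; return np.round(np.c_[d@X,d@Y],1).tolist()
E
python3 - <<'E'
from h import *
w=camera('wrist'); print(get_obs()['eef_pos'])
print('t1',rel(w,[(433,318),(522,317),(433,368),(521,368)],.008));print('t2',rel(w,[(251,248),(346,251),(344,314),(251,309)],.008));print('fence',rel(w,[(165,379),(590,380),(609,258)],.016))
E
```

```text
[ 0.51623971 -0.18425326  0.10745183]
t1 [[20.8, 27.8], [20.4, 85.7], [57.1, 28.9], [57.5, 88.7]]
t2 [[-25.9, -85.7], [-23.6, -27.1], [17.8, -29.8], [14.2, -90.0]]
fence [[60.9, -150.6], [62.6, 133.1], [-20.5, 132.2]]
```

Emit:
play_rows --pt "0 3 20 0 0 0 1" --pt "0 3 19 0 0 0 1" --pt "35 0 0 0 0 0 1" --pt "35 0 0 0 0 0 1" --pt "26 0 0 0 0 0 1" --pt "8 0 0 0 0 0 1" --pt "0 0 0 0 0 0 1" --pt "0 0 0 0 0 0 1"

```text
clock: 6.85
eef_pos: [0.555, -0.182, 0.0023]
tool_rot: [0.048, 0.706, -0.047, 0.705]
ft_force: [-0.1, 0.2, -0.7]
grip_width: 0.0001
```

Emit:
play_rows --pt "0 4 0 0 0 0 1" --pt "0 4 0 0 0 0 1" --pt "0 4 0 0 0 0 1" --pt "0 4 0 0 0 0 1" --pt "0 4 0 0 0 0 1" --pt "0 4 0 0 0 0 1" --pt "0 4 0 0 0 0 1" --pt "0 4 0 0 0 0 1" --pt "0 4 0 0 0 0 1" --pt "0 4 0 0 0 0 1" --pt "0 4 0 0 0 0 1" --pt "0 2 0 0 0 0 1" --pt "0 0 0 0 0 0 1"

```text
clock: 7.93
eef_pos: [0.5624, -0.1371, 0.0033]
tool_rot: [0.048, 0.706, -0.048, 0.705]
ft_force: [0.2, 0.1, 0.6]
grip_width: -0.0004
```

Emit:
play_rows --pt "0 3 0 0 0 0 1" --pt "0 3 0 0 0 0 1" --pt "0 2 0 0 0 0 1" --pt "0 0 0 0 0 0 1"

```text
clock: 8.27
eef_pos: [0.5634, -0.1293, 0.0033]
tool_rot: [0.048, 0.706, -0.048, 0.705]
ft_force: [0.6, -1.0, 0.1]
grip_width: 0.0002
```

Emit:
play_rows --pt "0 2 0 0 0 0 1" --pt "0 2 0 0 0 0 1" --pt "0 2 0 0 0 0 1" --pt "0 0 0 0 0 0 1"

```text
clock: 8.6
eef_pos: [0.564, -0.1245, 0.0033]
tool_rot: [0.047, 0.706, -0.049, 0.705]
ft_force: [-0.7, -3.7, -0.2]
grip_width: -0.0
```

Emit:
play_rows --pt "0 2 0 0 0 0 1" --pt "0 1 0 0 0 0 1" --pt "0 0 0 0 0 0 1"

```text
clock: 8.85
eef_pos: [0.564, -0.1243, 0.0034]
tool_rot: [0.046, 0.706, -0.051, 0.705]
ft_force: [-2.0, -9.7, 0.6]
grip_width: 0.0004
```

Emit:
play_rows --pt "0 -8 0 0 0 0 1" --pt "-30 -3 0 0 0 0 1" --pt "-30 -20 -14 0 0 0 1" --pt "0 -32 -24 0 0 0 1" --pt "0 -32 -24 0 0 0 1" --pt "0 -32 -24 0 0 0 1" --pt "30 0 0 0 0 0 1" --pt "22 0 0 0 0 0 1" --pt "8 0 0 0 0 0 1" --pt "0 0 0 0 0 0 1" --pt "0 0 0 0 0 0 1"

```text
clock: 9.77
eef_pos: [0.4626, -0.2346, 0.0035]
tool_rot: [0.048, 0.706, -0.047, 0.705]
ft_force: [0.3, 0.8, 0.4]
grip_width: -0.0
```

Emit:
play_rows --pt "1 0 4 0 0 0 1" --pt "0 0 4 0 0 0 1" --pt "0 0 4 0 0 0 1" --pt "0 0 4 0 0 0 1" --pt "0 0 4 0 0 0 1" --pt "0 0 4 0 0 0 1" --pt "0 0 4 0 0 0 1" --pt "0 0 4 0 0 0 1" --pt "0 0 4 0 0 0 1" --pt "0 0 4 0 0 0 1" --pt "0 0 4 0 0 0 1" --pt "0 0 4 0 0 0 1" --pt "0 0 4 0 0 0 1" --pt "0 0 3 0 0 0 1" --pt "0 0 0 0 0 0 1"

```text
clock: 11.02
eef_pos: [0.5176, -0.2426, 0.0024]
tool_rot: [0.048, 0.705, -0.048, 0.706]
ft_force: [-0.3, 0.1, 0.1]
grip_width: -0.0003
```

Emit:
play_rows --pt "0 0 2 0 0 0 1" --pt "0 0 2 0 0 0 1" --pt "0 0 2 0 0 0 1" --pt "0 0 1 0 0 0 1" --pt "0 0 0 0 0 0 1"

```text
clock: 11.43
eef_pos: [0.5201, -0.2428, 0.0019]
tool_rot: [0.048, 0.708, -0.048, 0.703]
ft_force: [-7.8, 1.7, 6.5]
grip_width: 0.0003
```

Emit:
play_rows --pt "0 0 -12 0 0 0 1" --pt "-30 0 0 0 0 0 1" --pt "-30 -20 0 0 0 0 1" --pt "0 -36 8 0 0 0 1" --pt "0 0 30 0 0 0 1" --pt "30 0 0 0 0 0 1" --pt "20 0 0 0 0 0 1" --pt "9 0 0 0 0 0 1" --pt "0 0 0 0 0 0 1" --pt "0 0 0 0 0 0 1"

```text
clock: 12.27
eef_pos: [0.5416, -0.3022, 0.0031]
tool_rot: [0.048, 0.706, -0.048, 0.705]
ft_force: [-0.5, -0.4, 0.6]
grip_width: 0.0001
```

Emit:
play_rows --pt "0 4 0 0 0 0 1" --pt "0 4 0 0 0 0 1" --pt "0 5 0 0 0 0 1" --pt "0 5 0 0 0 0 1" --pt "0 5 0 0 0 0 1" --pt "0 5 0 0 0 0 1" --pt "0 5 0 0 0 0 1" --pt "0 5 0 0 0 0 1" --pt "0 5 0 0 0 0 1" --pt "0 5 0 0 0 0 1" --pt "0 5 0 0 0 0 1" --pt "0 5 0 0 0 0 1" --pt "0 5 0 0 0 0 1" --pt "0 5 0 0 0 0 1" --pt "0 5 0 0 0 0 1" --pt "0 5 0 0 0 0 1" --pt "0 5 0 0 0 0 1" --pt "0 5 0 0 0 0 1" --pt "0 5 0 0 0 0 1" --pt "0 0 0 0 0 0 1"

```text
clock: 13.93
eef_pos: [0.5545, -0.2091, 0.0033]
tool_rot: [0.048, 0.706, -0.047, 0.705]
ft_force: [0.1, 0.4, 0.4]
grip_width: 0.0002
```

Emit:
play_rows --pt "0 5 0 0 0 0 1" --pt "0 5 0 0 0 0 1" --pt "0 5 0 0 0 0 1" --pt "0 4 0 0 0 0 1" --pt "0 2 0 0 0 0 1" --pt "0 2 0 0 0 0 1" --pt "0 2 0 0 0 0 1" --pt "0 0 0 0 0 0 1"

```text
clock: 14.6
eef_pos: [0.5579, -0.1851, 0.0033]
tool_rot: [0.048, 0.705, -0.048, 0.705]
ft_force: [0.4, -0.4, 0.3]
grip_width: -0.0
```

Emit:
play_rows --pt "0 2 0 0 0 0 1" --pt "0 2 0 0 0 0 1" --pt "0 2 0 0 0 0 1" --pt "0 1 0 0 0 0 1" --pt "0 0 0 0 0 0 1"

```text
clock: 15.02
eef_pos: [0.5581, -0.184, 0.0037]
tool_rot: [0.045, 0.706, -0.053, 0.705]
ft_force: [-3.0, -13.0, 1.1]
grip_width: 0.0
```

Emit:
play_rows --pt "0 -8 0 0 0 0 1" --pt "0 -6 0 0 0 0 1" --pt "-35 0 0 0 0 0 1" --pt "-35 0 -10 0 0 0 1" --pt "-30 20 -28 0 0 0 1" --pt "0 25 -30 0 0 0 1" --pt "0 15 -30 0 0 0 1" --pt "0 0 0 0 0 0 1" --pt "0 0 0 0 0 0 1"

```text
clock: 15.77
eef_pos: [0.4681, -0.1204, 0.1007]
tool_rot: [0.048, 0.706, -0.047, 0.705]
ft_force: [0.6, -0.3, -0.1]
grip_width: 0.0003
```

Run:
```python
from h import *
w=camera('wrist'); print(get_obs()['eef_pos']); P=dict(w); P['frame']=cv2.resize(w['frame'],(768,576),interpolation=cv2.INTER_CUBIC); save(P,'w4')
```

```text
[ 0.4701875  -0.12137895  0.10110934]
```

View pics/w4.png

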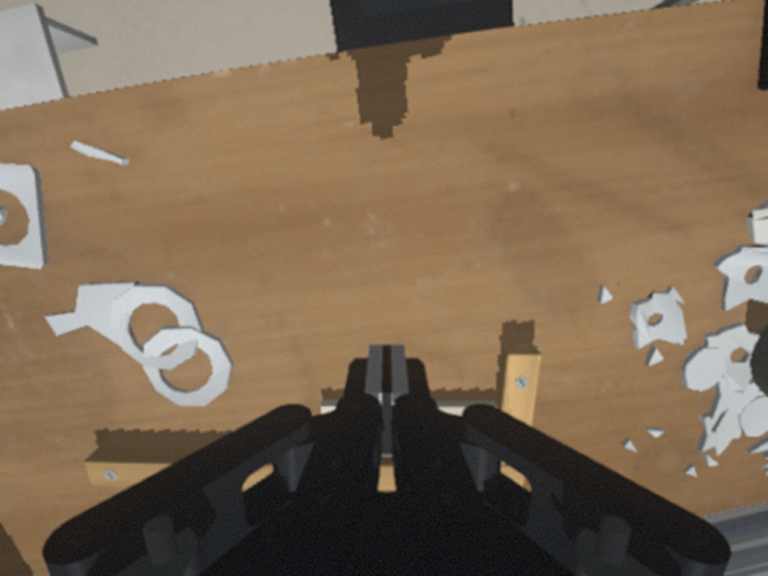

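Emit:
play_rows --pt "20 -6 20 0 0 0 1" --pt "25 0 25 0 0 0 1" --pt "30 0 3 0 0 0 1" --pt "18 0 0 0 0 0 1" --pt "5 0 0 0 0 0 1" --pt "0 0 0 0 0 0 1" --pt "0 0 4 0 0 0 1" --pt "0 0 4 0 0 0 1" --pt "0 0 3 0 0 0 1" --pt "0 0 3 0 0 0 1" --pt "0 0 2 0 0 0 1" --pt "0 0 0 0 0 0 1"

```text
clock: 16.82
eef_pos: [0.5336, -0.1365, 0.0031]
tool_rot: [0.048, 0.705, -0.048, 0.706]
ft_force: [-0.7, -0.3, -0.8]
grip_width: -0.0001
```

Emit:
play_rows --pt "0 0 2 0 0 0 1" --pt "0 0 2 0 0 0 1" --pt "0 0 1 0 0 0 1" --pt "0 0 0 0 0 0 1"

```text
clock: 17.15
eef_pos: [0.5348, -0.1366, 0.0022]
tool_rot: [0.048, 0.707, -0.048, 0.703]
ft_force: [-5.2, 0.2, 4.0]
grip_width: -0.0001
```

Emit:
play_rows --pt "0 0 -8 0 0 0 1" --pt "0 0 -8 0 0 0 1" --pt "0 20 0 0 0 0 1" --pt "0 20 0 0 0 0 1" --pt "0 18 0 0 0 0 1" --pt "0 0 4 0 0 0 1" --pt "0 0 4 0 0 0 1" --pt "0 0 4 0 0 0 1" --pt "0 0 2 0 0 0 1" --pt "0 0 2 0 0 0 1" --pt "0 0 0 0 0 0 1"

```text
clock: 18.07
eef_pos: [0.5427, -0.0799, 0.0021]
tool_rot: [0.049, 0.708, -0.048, 0.703]
ft_force: [-6.8, 1.5, 4.9]
grip_width: 0.0
```

Emit:
play_rows --pt "0 0 -9 0 0 0 1" --pt "0 0 -5 0 0 0 1" --pt "-35 0 0 0 0 0 1" --pt "-20 -30 0 0 0 0 1" --pt "0 -38 0 0 0 0 1" --pt "0 -38 10 0 0 0 1" --pt "0 -10 32 0 0 0 1" --pt "25 0 0 0 0 0 1" --pt "20 0 0 0 0 0 1" --pt "9 0 0 0 0 0 1" --pt "0 0 0 0 0 0 1"

```text
clock: 18.98
eef_pos: [0.5563, -0.1987, 0.0017]
tool_rot: [0.049, 0.706, -0.048, 0.704]
ft_force: [0.2, -1.2, -0.3]
grip_width: 0.0001
```

Emit:
play_rows --pt "0 3 0 0 0 0 1" --pt "0 3 0 0 0 0 1" --pt "0 2 0 0 0 0 1" --pt "0 2 0 0 0 0 1" --pt "0 0 0 0 0 0 1"

```text
clock: 19.4
eef_pos: [0.5593, -0.1877, 0.0045]
tool_rot: [0.048, 0.705, -0.048, 0.706]
ft_force: [0.8, -0.0, 0.5]
grip_width: 0.0003
```

Emit:
play_rows --pt "1 2 0 0 0 0 1" --pt "0 2 0 0 0 0 1" --pt "0 2 0 0 0 0 1" --pt "0 1 0 0 0 0 1" --pt "0 0 0 0 0 0 1"

```text
clock: 19.82
eef_pos: [0.5596, -0.1844, 0.003]
tool_rot: [0.046, 0.705, -0.051, 0.705]
ft_force: [-1.6, -7.3, 0.2]
grip_width: 0.0001
```

Emit:
play_rows --pt "0 -8 0 0 0 0 1" --pt "0 -6 0 0 0 0 1" --pt "-35 0 0 0 0 0 1" --pt "-35 0 0 0 0 0 1" --pt "-30 -25 0 0 0 0 1" --pt "0 -35 -10 0 0 0 1" --pt "0 0 0 0 0 0 1" --pt "0 0 0 0 0 0 1"

```text
clock: 20.48
eef_pos: [0.5394, -0.255, 0.1032]
tool_rot: [0.049, 0.705, -0.049, 0.706]
ft_force: [0.2, 1.0, -0.6]
grip_width: -0.0001
```

Run:
```python
from h import *
w=camera('wrist'); print(get_obs()['eef_pos']); P=dict(w); P['frame']=cv2.resize(w['frame'],(768,576),interpolation=cv2.INTER_CUBIC); save(P,'w5')
P['frame']=cv2.resize(w['frame'][200:300,256:456],(800,400),interpolation=cv2.INTER_CUBIC); save(P,'w5c')
```

```text
[ 0.53925383 -0.25374606  0.10240624]
```

View pics/w5.png

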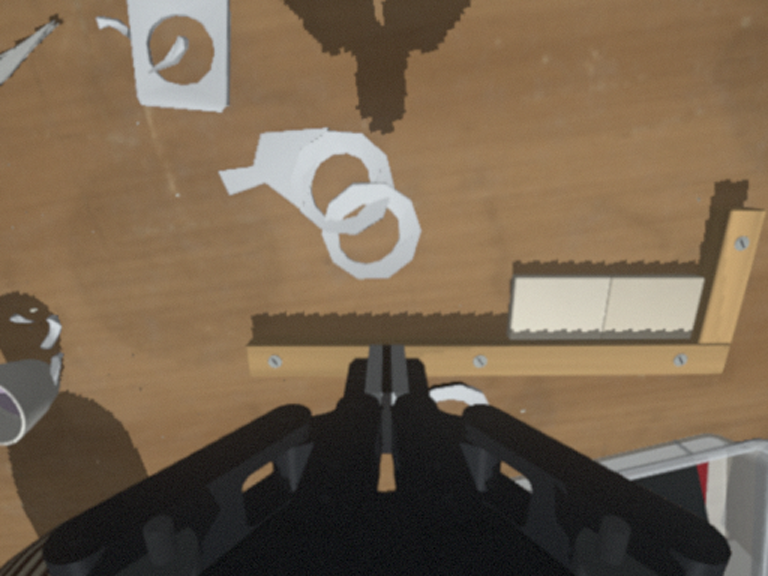

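View pics/w5c.png

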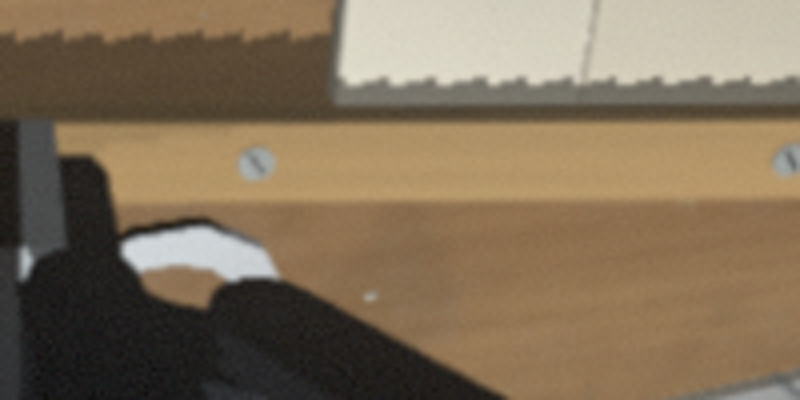

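Run:
```python
from h import *
w=camera('wrist')
print('row',rel(w,[(512,277),(704,277),(695,339),(510,339)],.008));print('fence',rel(w,[(250,345),(699,343),(731,210)],.016))
p=camera('top')
for n in ['tile_1','egg_cup','grey_cup','wood_rib']:
    for r in pinpoint(n,p)[:2]: print(n,np.round(r['centre'],3),round(r['confidence'],2))
```

```text
row [[-9.8, 75.3], [-9.4, 196.6], [32.8, 200.5], [31.7, 77.7]]
fence [[31.5, -87.4], [31.9, 197.0], [-51.7, 197.2]]
tile_1 [ 0.571 -0.088  0.002] 0.58
tile_1 [ 0.564 -0.149  0.003] 0.58
egg_cup [ 0.571 -0.502  0.001] 0.66
grey_cup [ 0.554  0.152 -0.002] 0.93
wood_rib [0.392 0.186 0.002] 0.6
```

Row is 121 × 42 mm, its front edge lies on the batten face line and its end on the stop line. The bystanders are unmoved and the arm is clear.

```bash
python3 -c "
from workcell import *
print(job_done())"
```

```text
the job is handed in; nothing more can be done
None
```

The two tiles now lie in the corner of the fence, long edges flush against the long batten, butted end to end, with the row up against the short end stop. I slid them flat with the shut fingers. Each tile went first to the batten and then along it towards the stop. I finished with a second press on each tile and on the end of the row.

**Last checks:**
- **Flushness:** in the last wrist view the row measures about 121 × 42 mm. Its far edge is within about 1 mm of the batten face. Its end reads 0 to 3.5 mm past the stop face, which cannot be real and is measurement noise.
- **Contact:** the closing presses met firm resistance of about 5–10 N.
- **Other objects:** both cups and the rib read within 4 mm of where they started, which is the detector's accuracy.
- **Time:** about 20.6 s of the 48 s allowed.

**Disagreements and hitches:**
- **First push:** it rode slightly on the first tile's edge, with about 5 N upward. I backed off, lowered the fingers and repeated it cleanly.
- **Cameras:** the top and wrist cameras put the fence about 7 mm apart sideways, so I relied on contact rather than absolute positions.

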